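# Bring the streaking straightedge up to both lane stops

### The arm

A 6-joint arm with a two-finger parallel gripper is mounted at the origin on the work surface. World frame = base frame: x ahead of the robot, y to its left, z up, the work surface at z = 0. Lengths are in m, angles in rad, forces in N, time in s.
With the tool pointing down it reaches from about 0.425 to 0.95 m from the base axis. Payload 3.5 kg.
Tool frame: the origin (TCP) lies midway between the tips of the shut fingers; the grasp point (between the pads) lies 19 mm behind it; x points along the fingers, y is the direction in which the jaws open and shut, and the axes are right-handed (so a half turn about x gives the same grasp; the last joint's range is limited). The gripper opens to 85 mm and grips with 20 to 120 N. Pads are 22 mm wide; open, the fingers measure 114 mm over their backs; the gripper's body (76 mm by 85 mm) begins 54 mm behind the grasp point. The pads swing forward as they close: fully open they stand 13 mm farther back than shut.
Start: joints at [-1.291, 0.286, 1.577, -0, 1.279, -0.15], TCP at [0.281, -0.614, 0.231] pointing down, gripper open.
Joint ranges: [-2.77, 2.77], [-0.9, 2.22], [0.21, 2.48], [-1.53, 4.67], [0.24, 2.81], [-2.84, 2.84]. Speed limits (rad/s): [2.79, 2.79, 3.14, 3.14, 3.14, 3.14].

### API

Orientations are given as a unit quaternion [x, y, z, w].
In Python, from station import manip, grab_frame, get_calibration, silhouettes gives the robot as it stands.
- The arm moves only by the shell command python3 -m pendant 'ROWS' [FORCE]. ROWS is JSON, a list of rows, each a list of 7 numbers: the shift along the tool's x, y, z in m, then the turn, a rotation vector about the tool's x, y, z in degrees, then the gripper's target within -1 to 1 (fully open at 1, half-way at 0, shut at -1). A call has exactly 8 rows; each row is the pose to reach, as a shift and turn from the pose measured when the call began, along the tool's axes at that moment; what a row does not reach only later rows make up. A row lasts 1/12 s, in which the tool goes at most 41.7 mm and 7.16 degrees, less where a joint would pass 70% of its speed; a pose out of reach is approached as far as the arm can. A call with a gripper value outside its range is refused whole. The fingers move at their own pace and stop on an object; FORCE is the grip in N (left out, the last holds). Time passes only in rows, so rows that repeat a pose let the fingers close, or fill a call up. It gives the time, the measured TCP pose, the force and the opening at its end, in the units of the state.
- manip.read_state(): the state, without advancing time (a new reading comes with each control period).
- grab_frame(name): name is "scene" or "top"; returns (picture, depth): 400x640x3 uint8, red, green, blue; 400x640 float32, m along the optical axis (not along the pixel's ray), 0 where there is no reading.
- get_calibration(name): a dict with "K" (3x3 intrinsics, pixels), "R" (3x3) and "t" (3): a world point X has camera coordinates R X + t. Camera axes: x right, y down, z forward; pixel columns grow to the right and rows downward; lengths in m; the calibration is good to about 2 mm. A picture is of the moment at which its call begins. get_calibration takes no time and is no camera call.
- manip.sign_off(): hands the job in, once; it reports no verdict.
Trained networks look in the newest picture that a camera, given by its name, has taken for a name from the list of things; names that differ only in an ending like _2 or _b are one class to them, and where a whole thing is asked for, a point or a joint stands for the part that bears it (a point fixed in the world has none). Each returns a list of dicts, best first, with "score" (0 to 1); they miss things now and then, are a little off and sometimes report something else, mostly with a low value. They report only what shows in the picture. A call takes as long as a camera call.
- silhouettes(camera, thing): "region" (400x640 bool, what is visible of it) and "box" ([left, top, right, bottom] in pixels, round what is visible of it).
The state is a dict: "clock": time; "qpos": joint angles; "joint_velocities": joint speeds; "effort": joint torques, N m; "ee_pos": TCP position; "tcp_rot": TCP orientation; "ft_force": force on the tool from outside, world axes, zero at the start; "wrist_torque": the same for the moment, N m; "opening": finger opening in m.
Only numpy, scipy, OpenCV 4.12 (cv2) and the standard library are available. Lean on these libraries where they do the work, as an engineer would, in place of code of your own. Each camera call takes 0.05 s, during which the arm holds its last target.

### The job

On the streaking board, the white silicone bumpers of the two red stops mark the line for the next streak. Take the straightedge by its blue handle, lay it flat across both rails clear of the bumpers, then slide it along the rails until its yellow bevelled edge bears lightly on both bumpers at once, without squashing either one. Leave it lying there, touching both; keep everything off the agar and leave the other things on the worktop alone.

Things in the scene. Friction and masses are not known exactly. Their poses are not given: they have to be found in the camera images.
- straightedge: Black straightedge 280 mm long (x), 44 wide (y -22 to +22), 5 thick, about 0.25 kg. Origin: centre of its underside. Bevelled working edge, yellow: the long edge at y = +22 mm (lip 3.5 mm thick, y = 14 to 22). Blue handle bar 90 mm (x) by 14 mm (y) stands upright, centred on the origin, 5 to 34 mm above the underside. Starts flat on the worktop, left or right of the board, x roughly along world x.
- board: Fixed streaking board: white base 200 (x) by 236 mm (y), 6 thick; origin: centre of its underside, on the worktop; x points away from the robot. Two graduated metal rails along x (-95 to +95 mm) at y = +93 and -93 mm, 32 wide, flat tops 25 mm above the worktop. Between them an open 120 mm square dish, rim 23 mm above the worktop. Sliding the straightedge along the rails takes 1.5 to 4 N.
- agar: Dark red agar in the open dish, 115 mm square; origin at the centre of its underside, 8 mm above the worktop; its surface is 15 mm above the worktop. It must not be touched.
- stop_left: Red block 24 mm square, 22 high, fixed on the left rail at board x = +55, y = +93 mm. Origin: centre of its underside. From it a brass screw reaches towards board -x and carries a white soft bumper (upright, 10 mm across, 11 high, at rail level). The bumper's face is 26 to 46 mm from the block's centre, as the screw is set. It yields 1 mm per 0.8 N, up to 4 mm; more than 6 N squashes it.
- stop_right: The same on the right rail (board y = -93 mm). Its screw is set independently of the left one, so the line through the bumpers is in general askew to the board. The bumpers' and screws' positions are not reported.
- tube_rack: Orange rack of capped tubes, 200 x 96 mm, 94 mm high, origin at the centre of its underside; loose; bystander.
- dish_stack: Stack of six round Petri dishes, 90 mm in diameter, 86 mm high, origin at the centre of its underside; loose; bystander.
- marker: Black marker pen lying along its x, 134 mm long, 13 mm thick, origin under its middle; loose; bystander.
- dish_lid: Clear square lid of the dish, 125 mm, 10 mm high, lying upside down, origin at the centre of its underside; loose; bystander.

How it is judged:
On the way, in this order (a step that is already met when the one before it is completed fails the run):
1. the straightedge lies flat across both rails, its bevelled edge facing the stops, touching neither (height (world z) of straightedge between 0.0225 and 0.0275 m and angle between straightedge's own z axis and vertical below 0.03 rad and y of stop_left in the frame of straightedge between 0.042 and 0.12 m and y of stop_right in the frame of straightedge between 0.042 and 0.12 m and x of stop_left in the frame of straightedge between -0.138 and 0.138 m and x of stop_right in the frame of straightedge between -0.138 and 0.138 m and contact force between straightedge and stop_left below 0.02 N and contact force between straightedge and stop_right below 0.02 N), for 0.2 s.
2. the straightedge, flat on the rails, touches both stops at once with its bevelled edge (0.25 N or more on each) (height (world z) of straightedge between 0.0225 and 0.0275 m and angle between straightedge's own z axis and vertical below 0.03 rad and y of stop_left in the frame of straightedge between 0.042 and 0.12 m and y of stop_right in the frame of straightedge between 0.042 and 0.12 m and contact force between straightedge and stop_left above 0.25 N and contact force between straightedge and stop_right above 0.25 N), for 0.3 s.
At the end, for the whole second after the job is handed in: The straightedge is at rest and released, flat on both rails (within 2.5 mm in height, 0.03 rad of tilt), its bevelled edge still touching the bumpers of both stops (more than 0.05 N on each) (height (world z) of straightedge between 0.0225 and 0.0275 m and angle between straightedge's own z axis and vertical below 0.03 rad and y of stop_left in the frame of straightedge between 0.042 and 0.12 m and y of stop_right in the frame of straightedge between 0.042 and 0.12 m and x of stop_left in the frame of straightedge between -0.138 and 0.138 m and x of stop_right in the frame of straightedge between -0.138 and 0.138 m and contact force between straightedge and stop_left above 0.05 N and contact force between straightedge and stop_right above 0.05 N and linear speed of straightedge below 0.01 m/s).
It fails at once if a stop is pressed with more than 6 N (contact force between anything else and stop_left above 6 N or contact force between anything else and stop_right above 6 N).
It fails at once if the agar is touched (contact force between anything else and agar above 0.2 N).
It fails at once if a bystander (tube rack, dish stack, marker, lid) is moved by more than 15 mm (distance of any of tube_rack, dish_stack, marker, dish_lid from where it was at the start of the episode above 0.015 m).
It also fails if it takes over 72 s, if anything falls off the work surface, if the arm or the gripper's body presses on something with over 40 N, if the wrist force passes 120 N, or if a joint passes its speed limit or range.

## Working session

There is one attempt and no reset: what is moved stays moved. The work goes in short steps, Python scripts to look and compute and a shell command to move; the robot and the scene stay as the last step left them, time stands still between calls to the robot, and variables do not carry over. Pictures are saved under pics/ and viewed, and the job is handed in when it is done.

```bash
ls; mkdir -p pics; python3 - <<'E'
from station import manip, grab_frame, get_calibration
import cv2,numpy as np
for n in ["scene","top"]:
    im,d=grab_frame(n); cv2.imwrite(f"pics/{n}0.png",im[:,:,::-1]); np.savez(f"{n}0.npz",im=im,d=d)
    c=get_calibration(n); print(n,np.round(c["K"],1).tolist(),np.round(c["R"],3).tolist(),np.round(c["t"],3))
print(manip.read_state())
E
```

```text
pics
scene [[413.0, 0.0, 314.8], [0.0, 413.0, 202.3], [0.0, 0.0, 1.0]] [[-0.612, 0.791, -0.013], [0.575, 0.434, -0.693], [-0.542, -0.432, -0.72]] [ 0.362 -0.31   1.54 ]
top [[454.5, 0.0, 321.8], [0.0, 454.5, 197.6], [0.0, 0.0, 1.0]] [[-0.006, -1.0, -0.001], [-0.995, 0.006, -0.098], [0.098, 0.001, -0.995]] [0.006 0.604 1.164]
{'clock': 0.1, 'qpos': array([-1.29099645e+00,  2.87128243e-01,  1.57805132e+00, -4.92316368e-06,
        1.27857377e+00, -1.49999032e-01]), 'joint_velocities': array([ 0.00225598, -0.00217589, -0.00440319, -0.00237718, -0.00058474,
        0.0022514 ]), 'effort': array([-6.73368595e-05, -4.07300806e+01, -2.93700922e+01, -1.81516170e-04,
        3.43934633e-03,  2.45537308e-06]), 'ee_pos': array([ 0.28112431, -0.61301685,  0.23004015]), 'tcp_rot': array([-0.69079008, -0.15155256,  0.69089249, -0.15002815]), 'ft_force': array([0.6690363 , 0.69247244, 0.81593014]), 'wrist_torque': array([ 0.00848785, -0.02939075, -0.03217439]), 'opening': 0.08516056730312611}
```

View pics/top0.png

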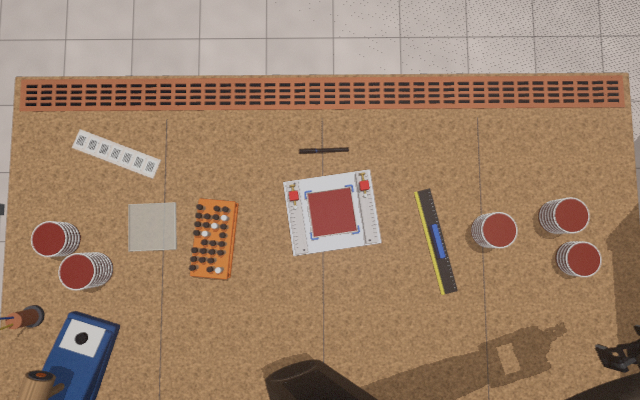

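View pics/scene0.png

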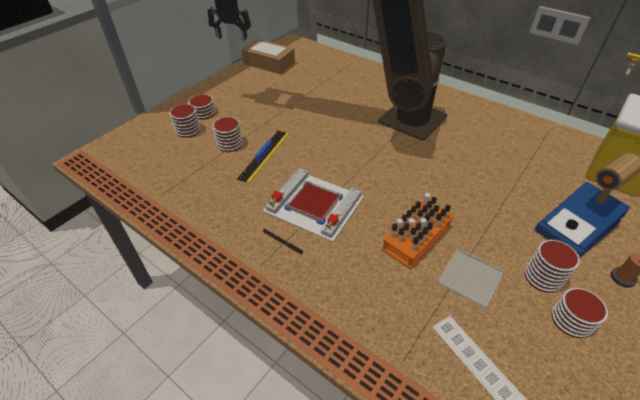

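```bash
python3 - <<'E'
import cv2,numpy as np
im=np.load("top0.npz")["im"][:,:,::-1]
c=im[160:265,275:390]; cv2.imwrite("pics/t_board.png",cv2.resize(c,None,fx=5,fy=5,interpolation=cv2.INTER_CUBIC))
c=im[180:300,405:470]; cv2.imwrite("pics/t_se.png",cv2.resize(c,None,fx=5,fy=5,interpolation=cv2.INTER_CUBIC))
im=np.load("scene0.npz")["im"][:,:,::-1]
c=im[160:245,255:370]; cv2.imwrite("pics/s_board.png",cv2.resize(c,None,fx=6,fy=6,interpolation=cv2.INTER_CUBIC))
E
```

```text
(no output)
```

View pics/t_board.png

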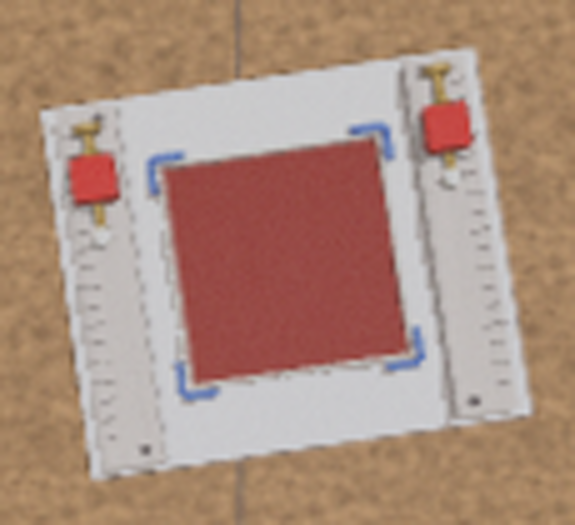

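View pics/t_se.png

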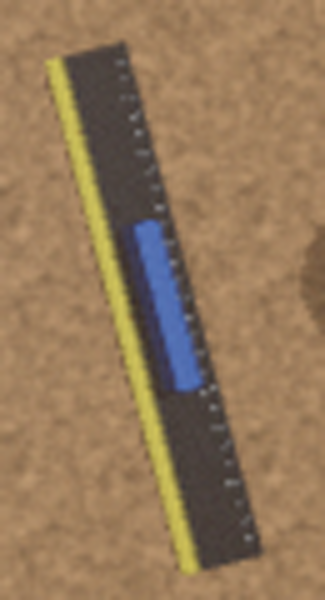

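View pics/s_board.png

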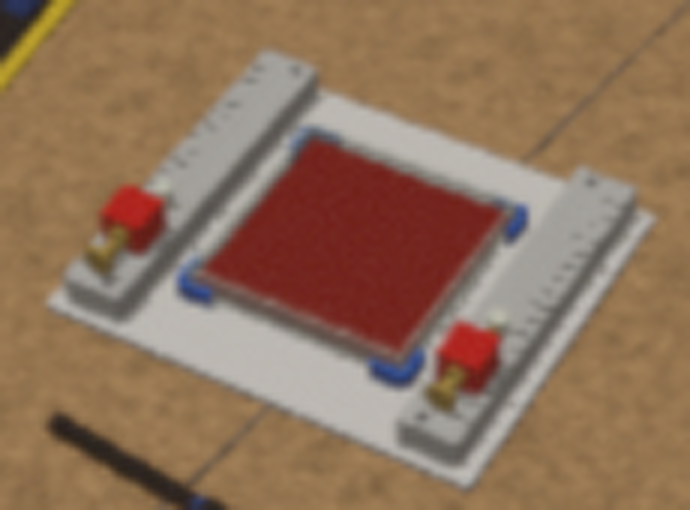

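```bash
cat > h.py <<'E'
import numpy as np
from station import get_calibration
def ray(cam,uv,z):
    c=get_calibration(cam);R=np.array(c["R"]);t=np.array(c["t"]);K=np.array(c["K"])
    o=-R.T@t; d=R.T@np.linalg.solve(K,np.array([uv[0],uv[1],1.]))
    return o+d*(z-o[2])/d[2]
def crop(p,f,x0,y0): return ((p[0]+.5)/f-.5+x0,(p[1]+.5)/f-.5+y0)
def proj(cam,X):
    c=get_calibration(cam); p=np.array(c["K"])@(np.array(c["R"])@np.array(X)+np.array(c["t"])); return p[:2]/p[2]
def fit(A,B):
    ca,cb=A.mean(0),B.mean(0);a=A-ca;b=B-cb
    th=np.arctan2((a[:,0]*b[:,1]-a[:,1]*b[:,0]).sum(),(a*b).sum())
    R=np.array([[np.cos(th),-np.sin(th)],[np.sin(th),np.cos(th)]])
    return th,cb-R@ca,R
E
python3 - <<'E'
from h import *
T=lambda p,z:ray("top",crop(p,5,275,160),z)[:2]
S=lambda p,z:ray("scene",crop(p,6,255,160),z)[:2]
A=np.array([[.1,.118],[.1,-.118],[-.1,-.118],[-.1,.118]])
B=np.array([T(p,.006) for p in [(41,110),(474,48),(531,412),(95,478)]])
th,t,R=fit(A,B);print("board",np.degrees(th),t);print(np.round((R@A.T).T+t-B,4).tolist())
Bs=np.array([S(p,.006) for p in [(48,303),(470,488),(655,215)]])
print("scene corners",Bs, "pred",((R@A.T).T+t)[:3])
for n,p,z in [("blkL",(94,178),.047),("blkR",(445,126),.047),("bumpL",(101,238),.034),("bumpR",(450,178),.034)]:
    w=T(p,z);print(n,w,"board",R.T@(w-t))
for n,p,z in [("bumpR",(162,187),.036),("bumpL",(498,318),.036),("blkR",(133,205),.047),("blkL",(470,342),.047)]:
    w=S(p,z);print("s",n,w,"board",R.T@(w-t))
U=lambda p,z:ray("top",crop(p,5,405,180),z)[:2]
A=np.array([[.14,.022],[.14,-.022],[-.14,-.022],[-.14,.022]])
B=np.array([U(p,z) for p,z in [((47,60),.0035),((125,42),.005),((262,553),.005),((185,573),.0035)]])
th,t,R=fit(A,B);print("se",np.degrees(th),t);print(np.round((R@A.T).T+t-B,4).tolist())
B=np.array([U(p,.034) for p in [(147,225),(188,387)]]);print("handle ends",B)
E
```

```text
board 8.063282148414562 [ 0.56851837 -0.02369341]
[[0.0006, 0.0002], [0.0015, -0.0001], [-0.0011, -0.0012], [-0.0009, 0.0011]]
scene corners [[ 0.68051004 -0.12629444]
 [ 0.64890801  0.10755025]
 [ 0.44948883  0.07858072]] pred [[ 0.65097827  0.10716668]
 [ 0.68408122 -0.12650016]
 [ 0.48605847 -0.15455351]]
blkL [0.60923066 0.07586469] board [0.05427449 0.09286327]
blkR [ 0.63517423 -0.10630253] board [ 0.05440957 -0.09114202]
bumpL [0.57905239 0.0730424 ] board [0.02399869 0.09430189]
bumpR [ 0.60936764 -0.10969669] board [ 0.02838202 -0.09088282]
s bumpR [ 0.6067808  -0.11314642] board [ 0.02533688 -0.0939356 ]
s bumpL [0.57797503 0.07162576] board [0.02273328 0.09305037]
s blkR [ 0.63280433 -0.10825755] board [ 0.05178888 -0.0927453 ]
s blkL [0.60635953 0.07568405] board [0.05140641 0.09308714]
se 13.415532538166591 [ 0.49037866 -0.29868597]
[[0.0001, 0.0006], [0.001, -0.0004], [-0.0006, -0.0013], [-0.0005, 0.0011]]
handle ends [[ 0.53133629 -0.28895312]
 [ 0.44762501 -0.30757803]]
```

```bash
cat >> h.py <<'E'
from scipy.spatial.transform import Rotation as Ro
def plan(pos,yaw_deg,st=None):
    """tool x down, tool y along yaw direction; print shift (m) & rotvec (deg) in tool axes"""
    from station import manip
    st=st or manip.read_state(); R0=Ro.from_quat(st["tcp_rot"])
    y=np.array([np.cos(np.radians(yaw_deg)),np.sin(np.radians(yaw_deg)),0]);x=np.array([0,0,-1.]);z=np.cross(x,y)
    Rt=Ro.from_matrix(np.array([x,y,z]).T)
    sh=R0.inv().apply(np.array(pos)-st["ee_pos"]); rv=np.degrees((R0.inv()*Rt).as_rotvec())
    M=R0.as_matrix(); 
    print("t",st["clock"],"pos",np.round(st["ee_pos"],4),"toolyaw",round(float(np.degrees(np.arctan2(M[1,1],M[0,1]))),2),"tilt",np.round(M[:,0],3),"j6",st["qpos"][5])
    print("shift",np.round(sh,4),"rv",np.round(rv,2),"F",np.round(st["ft_force"],2),"M",np.round(st["wrist_torque"],3),"open",round(st["opening"],4))
E
python3 - <<'E'
from h import *
plan([.490,-.2985,.12],103.2); plan([.490,-.2985,.12],-76.8)
E
```

```text
t 0.1 pos [ 0.2811 -0.613   0.23  ] toolyaw -65.37 tilt [-0.001  0.002 -1.   ] j6 -0.14999903188263133
shift [ 0.1106 -0.1986 -0.3209] rv [-1.6857e+02 -1.8000e-01 -1.0000e-02] F [0.67 0.69 0.82] M [ 0.008 -0.029 -0.032] open 0.0852
t 0.1 pos [ 0.2811 -0.613   0.23  ] toolyaw -65.37 tilt [-0.001  0.002 -1.   ] j6 -0.14999903188263133
shift [ 0.1106 -0.1986 -0.3209] rv [ 1.143e+01 -1.000e-02  1.200e-01] F [0.67 0.69 0.82] M [ 0.008 -0.029 -0.032] open 0.0852
```

```bash
python3 -m pendant '[[0,-0.016,-0.026,-7,0,0,1],[0,-0.032,-0.052,-14,0,0,1],[0,-0.048,-0.078,-21,0,0,1],[0,-0.064,-0.104,-28,0,0,1],[0,-0.08,-0.13,-35,0,0,1],[0,-0.096,-0.156,-42,0,0,1],[0,-0.112,-0.182,-49,0,0,1],[0,-0.128,-0.208,-56,0,0,1]]'; python3 -c "
from h import *
plan([.490,-.2985,.12],103.2)"
```

```text
clock: 0.77
ee_pos: [0.4173, -0.4084, 0.2298]
tcp_rot: [0.538, 0.46, -0.537, 0.458]
ft_force: [1.2, -1.1, -0.1]
opening: 0.0855
t 0.7667 pos [ 0.4173 -0.4084  0.2298] toolyaw -9.04 tilt [-0.001  0.003 -1.   ] j6 -0.7911167652702941
shift [ 0.11    0.0547 -0.1196] rv [-1.1224e+02 -1.9000e-01 -9.0000e-02] F [ 1.15 -1.14 -0.09] M [ 0.012 -0.013  0.01 ] open 0.0855
```

```bash
python3 -m pendant '[[0.01,0.007,-0.015,-7,0,0,1],[0.02,0.014,-0.03,-14,0,0,1],[0.03,0.021,-0.045,-21,0,0,1],[0.04,0.028,-0.06,-28,0,0,1],[0.05,0.035,-0.075,-35,0,0,1],[0.055,0.042,-0.09,-42,0,0,1],[0.055,0.049,-0.105,-49,0,0,1],[0.055,0.0547,-0.1196,-56,0,0,1]]'; python3 -c "
from h import *
plan([.490,-.2985,.12],103.2)"
```

```text
clock: 1.43
ee_pos: [0.4899, -0.2974, 0.1737]
tcp_rot: [0.258, 0.66, -0.256, 0.657]
ft_force: [0.2, 0.5, 0.2]
opening: 0.0854
t 1.4333 pos [ 0.4899 -0.2974  0.1737] toolyaw 47.31 tilt [-0.003  0.005 -1.   ] j6 -1.549699152437239
shift [ 0.0537 -0.0008  0.0011] rv [-55.89  -0.23  -0.22] F [0.25 0.48 0.17] M [ 0.004 -0.033 -0.   ] open 0.0854
```

```bash
python3 -m pendant '[[0.01,-0.0008,0.001,-7,0,0,1],[0.02,-0.0008,0.001,-14,0,0,1],[0.03,-0.0008,0.001,-21,0,0,1],[0.04,-0.0008,0.001,-28,0,0,1],[0.05,-0.0008,0.001,-35,0,0,1],[0.06,-0.0008,0.001,-42,0,0,1],[0.07,-0.0008,0.001,-49,0,0,1],[0.08,-0.0008,0.0011,-55.9,-0.2,-0.2,1]]'; python3 - <<'E'
from h import *
from station import grab_frame
import cv2
plan([.490,-.2985,.009],103.2)
for n in ("top","scene"):
    im,d=grab_frame(n); p=proj(n,[.49,-.2985,.03]).astype(int); c=im[p[1]-60:p[1]+60,p[0]-70:p[0]+70,::-1]
    cv2.imwrite(f"pics/{n}1.png",cv2.resize(c,None,fx=5,fy=5,interpolation=cv2.INTER_CUBIC))
E
```

```text
clock: 2.1
ee_pos: [0.4896, -0.2981, 0.0927]
tcp_rot: [-0.083, 0.703, 0.084, 0.702]
ft_force: [-0.5, -0.1, -0.1]
opening: 0.0856
t 2.1 pos [ 0.4896 -0.2981  0.0927] toolyaw 103.56 tilt [-0.001  0.001 -1.   ] j6 -2.5312680157230054
shift [ 0.0837 -0.0005  0.0003] rv [ 0.36 -0.05 -0.07] F [-0.54 -0.15 -0.07] M [ 0.004 -0.042  0.034] open 0.0856
```

View pics/top1.png

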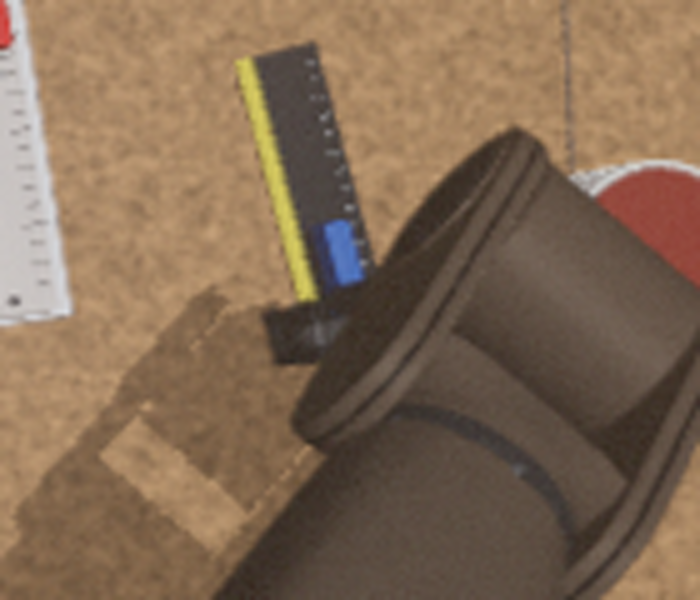

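View pics/scene1.png

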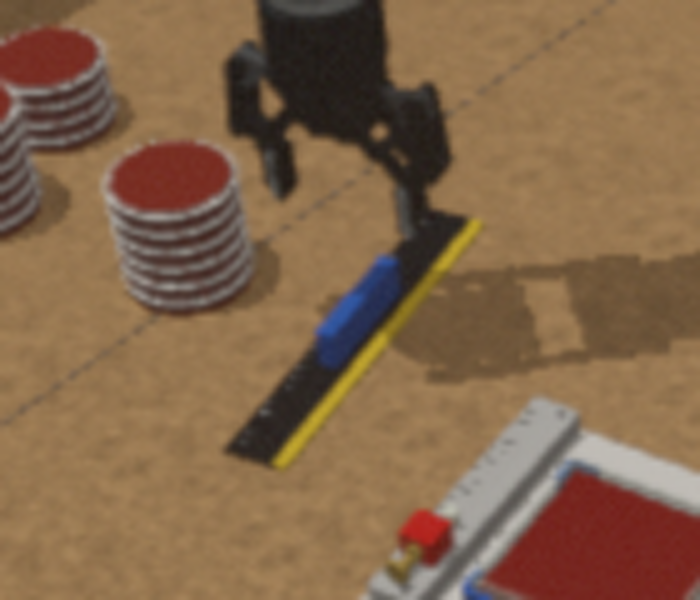

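```bash
python3 -m pendant '[[0.02,-0.0003,0,0.1,0,0,1],[0.04,-0.0005,0,0.3,0,0,1],[0.055,-0.0005,0.0003,0.36,0,0,1],[0.065,-0.0005,0.0003,0.36,0,0,1],[0.075,-0.0005,0.0003,0.36,0,0,1],[0.081,-0.0005,0.0003,0.36,0,0,1],[0.083,-0.0005,0.0003,0.36,0,0,1],[0.083,-0.0005,0.0003,0.36,0,0,1]]';
python3 -m pendant '[[0,0,0,0,0,0,-0.4],[0,0,0,0,0,0,-0.8],[0,0,0,0,0,0,-1],[0,0,0,0,0,0,-1],[0,0,0,0,0,0,-1],[0,0,0,0,0,0,-1],[0,0,0,0,0,0,-1],[0,0,0,0,0,0,-1]]' 60;  python3 -c "
from h import *
plan([.490,-.2985,.009],103.2)"
```

```text
clock: 2.87
ee_pos: [0.4885, -0.2971, 0.0081]
tcp_rot: [-0.077, 0.704, 0.081, 0.701]
ft_force: [-0.8, -0.2, -0.4]
opening: 0.0856
clock: 3.53
ee_pos: [0.489, -0.2976, 0.0087]
tcp_rot: [-0.078, 0.704, 0.08, 0.702]
ft_force: [0.1, 0.3, 2.7]
opening: 0.013
t 3.5333 pos [ 0.489  -0.2976  0.0087] toolyaw 102.82 tilt [-0.004  0.003 -1.   ] j6 -2.5183311737928746
shift [-0.0003 -0.0011  0.0008] rv [-0.38 -0.16 -0.22] F [0.06 0.29 2.71] M [-0.065  0.025  0.032] open 0.013
```

Gripped. Lift and look.

```bash
python3 -m pendant '[[-0.015,0,0,0,0,0,-1],[-0.03,0,0,0,0,0,-1],[-0.045,0,0,0,0,0,-1],[-0.06,0,0,0,0,0,-1],[-0.075,0,0,0,0,0,-1],[-0.09,0,0,0,0,0,-1],[-0.1,0,0,0,0,0,-1],[-0.1,0,0,0,0,0,-1]]';  python3 - <<'E'
from h import *
from station import grab_frame
import cv2
plan([.490,-.2985,.009],103.2)
for n in ("top","scene"):
    im,d=grab_frame(n); np.savez(n+"2.npz",im=im,d=d); p=proj(n,[.49,-.2985,.11]).astype(int); c=im[p[1]-60:p[1]+60,p[0]-70:p[0]+70,::-1]
    cv2.imwrite(f"pics/{n}2.png",cv2.resize(c,None,fx=5,fy=5,interpolation=cv2.INTER_CUBIC)); print(p)
E
```

```text
clock: 4.2
ee_pos: [0.4901, -0.2985, 0.1105]
tcp_rot: [-0.079, 0.703, 0.079, 0.702]
ft_force: [0.1, -1.2, -2.8]
opening: 0.0132
t 4.2 pos [ 0.4901 -0.2985  0.1105] toolyaw 102.82 tilt [-0.001  0.001 -1.   ] j6 -2.5182930119686957
shift [ 1.015e-01 -1.000e-04 -1.000e-04] rv [-0.38 -0.05 -0.07] F [ 0.11 -1.22 -2.75] M [-0.022 -0.079  0.03 ] open 0.0132
[446 240]
[260 129]
```

View pics/top2.png

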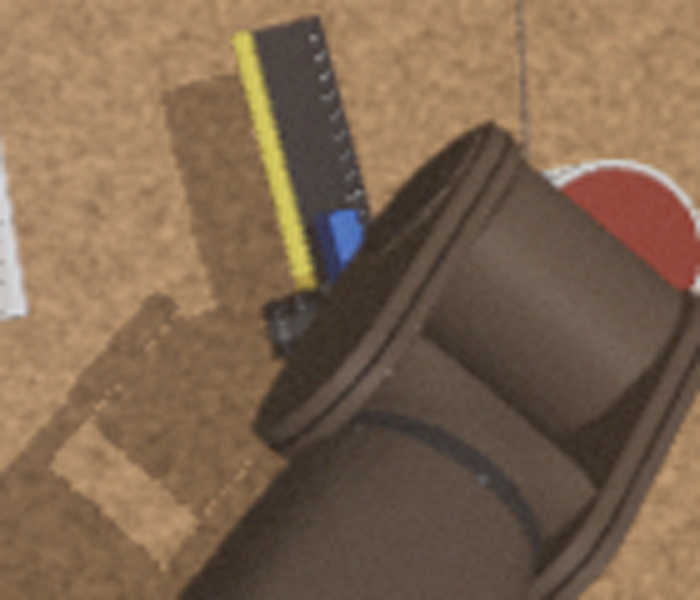

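View pics/scene2.png

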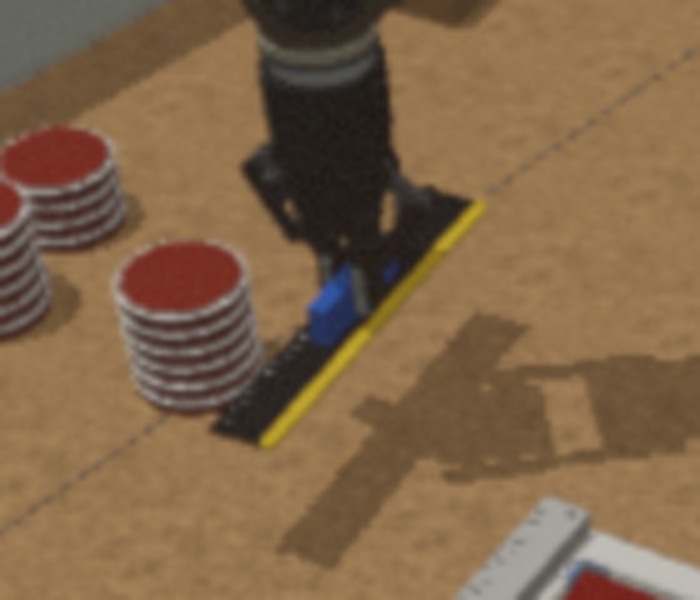

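```bash
python3 -c "
from h import *
plan([.5437,-.0272,.11],9.1)
M=Ro.from_quat([-0.079, 0.703, 0.079, 0.702])
c=get_calibration('top')
for p in [(237,33),(320,17)]: print(ray('top',crop(p,5,446-70,240-60),.106))
"
```

```text
t 4.3 pos [ 0.489  -0.2976  0.108 ] toolyaw 102.82 tilt [-0.004  0.004 -1.   ] j6 -2.5183621401347254
shift [-0.0012  0.2515  0.1133] rv [ 9.372e+01 -3.600e-01 -4.000e-02] F [ 0.87 -1.   -3.11] M [-0.027  0.001 -0.006] open 0.0128
[ 0.62331063 -0.24707781  0.106     ]
[ 0.63098525 -0.28819473  0.106     ]
```

```bash
python3 -m pendant '[[-0.005,0.018,0.008,4,0,0,-1],[-0.01,0.036,0.016,10,0,0,-1],[-0.01,0.054,0.024,16,0,0,-1],[-0.01,0.072,0.032,22,0,0,-1],[-0.01,0.09,0.04,28,0,0,-1],[-0.01,0.108,0.048,34,-0.1,0,-1],[-0.01,0.126,0.056,40,-0.2,0,-1],[-0.01,0.144,0.064,46,-0.2,0,-1]]'; python3 -c "
from h import *
plan([.5437,-.0272,.11],9.1)"
```

```text
clock: 4.97
ee_pos: [0.5183, -0.1415, 0.1164]
tcp_rot: [0.205, 0.679, -0.203, 0.675]
ft_force: [-0.2, 0.6, -3.2]
opening: 0.0126
t 4.9667 pos [ 0.5183 -0.1415  0.1164] toolyaw 56.51 tilt [-0.004  0.005 -1.   ] j6 -1.4441790779477872
shift [ 0.0069  0.1093 -0.0419] rv [47.41 -0.37  0.05] F [-0.15  0.58 -3.17] M [ 0.004 -0.051  0.048] open 0.0126
```

```bash
python3 -m pendant '[[0,0.015,-0.006,6,0,0,-1],[0,0.03,-0.012,12,0,0,-1],[0,0.045,-0.018,18,0,0,-1],[0,0.06,-0.024,24,0,0,-1],[0,0.075,-0.03,30,-0.2,0,-1],[0,0.09,-0.036,36,-0.3,0,-1],[0,0.1093,-0.0419,42,-0.37,0,-1],[0,0.1093,-0.0419,47.4,-0.37,0,-1]]'; python3 - <<'E'
from h import *
from station import grab_frame
import cv2
for n in ("top","scene"):
    im,d=grab_frame(n); np.savez(n+"3.npz",im=im,d=d); p=proj(n,[.56,-.02,.05]).astype(int); c=im[p[1]-60:p[1]+60,p[0]-75:p[0]+75,::-1]
    cv2.imwrite(f"pics/{n}3.png",cv2.resize(c,None,fx=5,fy=5,interpolation=cv2.INTER_CUBIC)); print(p)
plan([.5437,-.0272,.11],9.1)
E
```

```text
clock: 5.63
ee_pos: [0.5429, -0.0242, 0.1149]
tcp_rot: [0.459, 0.539, -0.46, 0.536]
ft_force: [-0.3, -0.3, -2.4]
opening: 0.0131
[330 213]
[315 191]
t 5.7333 pos [ 0.5426 -0.0262  0.1151] toolyaw 9.21 tilt [-0.004  0.    -1.   ] j6 -0.3948486737848787
shift [0.005  0.0009 0.0012] rv [ 0.11 -0.04  0.22] F [-0.47  0.31 -3.22] M [0.005 0.03  0.03 ] open 0.0129
```

View pics/top3.png

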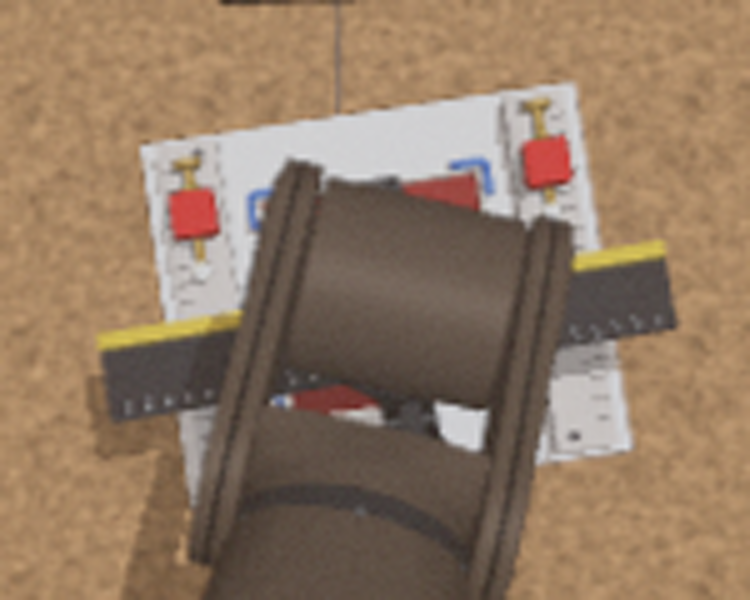

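View pics/scene3.png

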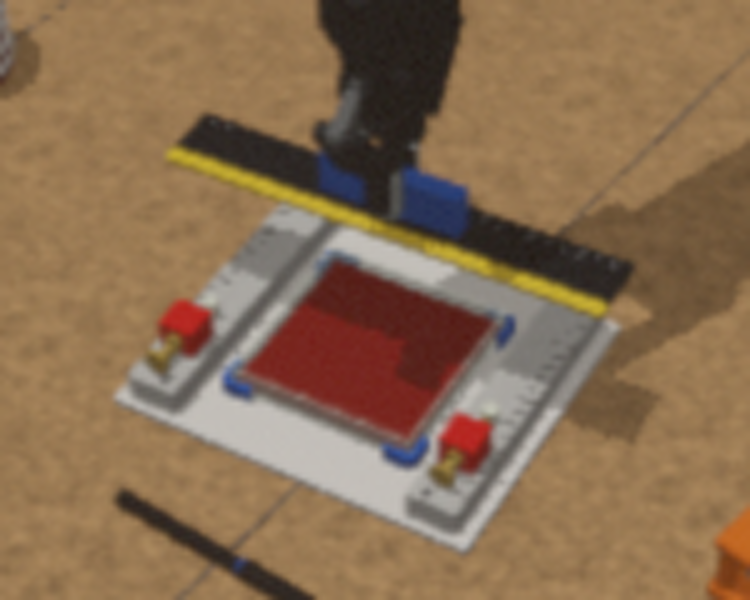

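```bash
python3 -c "
from h import *
f=lambda p,z: ray('top',crop(p,5,255,153),z)[:2]
a,b=f((98,338),.1095),f((664,241),.1095)
print('edge',a,b,np.degrees(np.arctan2(*(b-a)[::-1])),'centre',(a+b)/2)
a,b=f((203,268),.034),f((553,213),.034)
print('bump',a,b,np.degrees(np.arctan2(*(b-a)[::-1])))
"
```

```text
edge [0.54176617 0.11872982] [ 0.58746492 -0.15818154] -80.62892840205026 centre [ 0.56461555 -0.01972586]
bump [0.58166476 0.07199604] [ 0.60935742 -0.11126702] -81.40711276284966
```

```bash
python3 -m pendant '[[0.012,0,0.001,0,0,0.1,-1],[0.024,0,0.001,0,0,0.2,-1],[0.036,0,0.001,0,0,0.2,-1],[0.048,0,0.001,0,0,0.2,-1],[0.06,0,0.001,0,0,0.2,-1],[0.07,0,0.001,0,0,0.2,-1],[0.075,0,0.001,0,0,0.2,-1],[0.075,0,0.001,0,0,0.2,-1]]'; python3 -c "
from h import *
plan([.5437,-.0272,.0335],9.1)"
```

```text
clock: 6.4
ee_pos: [0.5413, -0.027, 0.0381]
tcp_rot: [0.458, 0.54, -0.459, 0.537]
ft_force: [-0.7, 0.6, -2.3]
opening: 0.0129
t 6.4 pos [ 0.5413 -0.027   0.0381] toolyaw 9.21 tilt [-0.004  0.001 -1.   ] j6 -0.39842396803674346
shift [0.0046 0.0024 0.0006] rv [ 0.11 -0.12  0.21] F [-0.73  0.63 -2.29] M [-0.074  0.043 -0.088] open 0.0129
```

```bash
python3 -m pendant '[[0.001,0,0,0,0,0.1,-1],[0.002,0,0,0,0,0.2,-1],[0.003,0,0,0,0,0.2,-1],[0.004,0,0,0,0,0.2,-1],[0.0045,0,0,0,0,0.2,-1],[0.0045,0,0,0,0,0.2,-1],[0.0045,0,0,0,0,0.2,-1],[0.0045,0,0,0,0,0.2,-1]]'; python3 - <<'E'
from h import *
from station import grab_frame
for i in range(4): grab_frame("top"); plan([.5437,-.0272,.0335],9.1)
E
```

```text
clock: 7.07
ee_pos: [0.5414, -0.027, 0.0338]
tcp_rot: [0.459, 0.539, -0.458, 0.538]
ft_force: [-0.2, -0.8, -2.9]
opening: 0.0132
t 7.1167 pos [ 0.5414 -0.027   0.0338] toolyaw 9.21 tilt [-0.     0.002 -1.   ] j6 -0.400195709436171
shift [0.0003 0.0023 0.0006] rv [ 0.11 -0.11 -0.01] F [ 0.55  0.17 -1.73] M [-0.007  0.006 -0.027] open 0.0129
t 7.1667 pos [ 0.5414 -0.027   0.0338] toolyaw 9.21 tilt [-0.     0.002 -1.   ] j6 -0.40019858238157896
shift [0.0003 0.0023 0.0006] rv [ 0.11 -0.11 -0.01] F [-0.53 -0.25 -2.71] M [ 0.035  0.014 -0.018] open 0.0129
t 7.2167 pos [ 0.5414 -0.027   0.0338] toolyaw 9.2 tilt [-0.     0.002 -1.   ] j6 -0.40021383259585624
shift [0.0003 0.0023 0.0006] rv [ 0.1  -0.12 -0.01] F [-0.09  0.83 -2.41] M [ 0.016 -0.003  0.051] open 0.0129
t 7.2667 pos [ 0.5413 -0.027   0.0337] toolyaw 9.2 tilt [-0.     0.002 -1.   ] j6 -0.40020863164536624
shift [0.0002 0.0023 0.0006] rv [ 0.1  -0.12 -0.  ] F [ 0.06  0.66 -2.12] M [ 0.012 -0.009 -0.001] open 0.013
```

```bash
cat > avg.py <<'E'
from h import *
from station import grab_frame, manip
import sys
def avg(n=8):
    F=[];M=[]
    for i in range(n):
        grab_frame("top"); s=manip.read_state(); F.append(s["ft_force"]);M.append(s["wrist_torque"])
    F=np.mean(F,0);M=np.mean(M,0)
    # board-x direction (push) and z
    b=np.radians(8.06); u=np.array([np.cos(b),np.sin(b),0])
    p=s["ee_pos"][:2]-[.5685,-.0237]; R=np.array([[np.cos(b),np.sin(b)],[-np.sin(b),np.cos(b)]])
    y=Ro.from_quat(s["tcp_rot"]).as_matrix()
    print("t %.2f"%s["clock"],"F",np.round(F,2),"push %.2f"%(-F@u),"M",np.round(M,3),"pos",np.round(s["ee_pos"],4),"board",np.round(R@p,4),"toolyaw %.2f"%np.degrees(np.arctan2(y[1,1],y[0,1])),"tilt",np.round(y[:,0],3),"open %.4f"%s["opening"])
if __name__=="__main__": avg(int(sys.argv[1]) if len(sys.argv)>1 else 8)
E
python3 -m pendant '[[0.0005,0,0,0,0,0,-1],[0.001,0,0,0,0,0,-1],[0.001,0,0,0,0,0,-1],[0.001,0,0,0,0,0,-1],[0.0015,0,0,0,0,0,-1],[0.0015,0,0,0,0,0,-1],[0.0015,0,0,0,0,0,-1],[0.0015,0,0,0,0,0,-1]]'; python3 avg.py 6
```

```text
clock: 7.93
ee_pos: [0.5414, -0.027, 0.0337]
tcp_rot: [0.459, 0.539, -0.458, 0.538]
ft_force: [-5.4, 1.7, 8.8]
opening: 0.0128
t 8.23 F [-5.28  0.7   8.53] push 5.13 M [ 0.131  0.785 -0.015] pos [ 0.5414 -0.027   0.0336] board [-0.0273  0.0005] toolyaw 9.22 tilt [-0.001  0.002 -1.   ] open 0.0127
```

```bash
python3 -m pendant '[[-0.0005,0,0,0,0,0,-0.9],[-0.0005,0,0,0,0,0,-0.7],[-0.0005,0,0,0,0,0,-0.4],[-0.0005,0,0,0,0,0,-0.4],[-0.0005,0,0,0,0,0,-0.4],[-0.0005,0,0,0,0,0,-0.4],[-0.0005,0,0,0,0,0,-0.4],[-0.0005,0,0,0,0,0,-0.4]]' 20; python3 - <<'E'
from avg import *
import cv2
avg(6)
for n in ("top","scene"):
    im,d=grab_frame(n); np.savez(n+"4.npz",im=im,d=d); p=proj(n,[.56,-.02,.05]).astype(int); c=im[p[1]-60:p[1]+60,p[0]-75:p[0]+75,::-1]
    cv2.imwrite(f"pics/{n}4.png",cv2.resize(c,None,fx=5,fy=5,interpolation=cv2.INTER_CUBIC)); print(p)
E
```

```text
clock: 8.9
ee_pos: [0.5415, -0.027, 0.0342]
tcp_rot: [0.459, 0.539, -0.458, 0.538]
ft_force: [0.1, -0.7, 0.5]
opening: 0.0253
t 9.20 F [-0.27  0.13 -0.01] push 0.25 M [-0.023 -0.007  0.016] pos [ 0.5414 -0.027   0.0342] board [-0.0273  0.0005] toolyaw 9.22 tilt [-0.001  0.002 -1.   ] open 0.0258
[330 213]
[315 191]
```

View pics/top4.png

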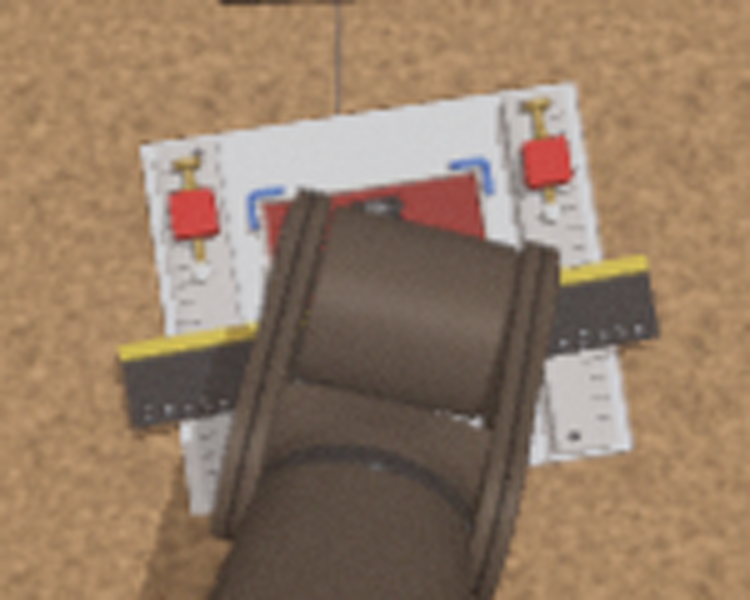

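View pics/scene4.png

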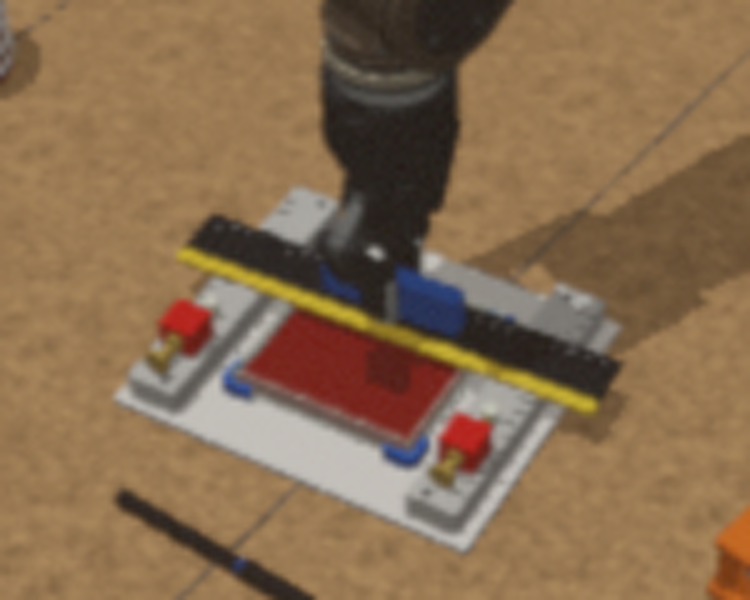

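```bash
python3 -m pendant '[[0,0.002,0,0.15,0,0,-0.4],[0,0.004,0,0.3,0,0,-0.4],[0,0.005,0,0.3,0,0,-0.4],[0,0.007,0,0.3,0,0,-0.4],[0,0.009,0,0.3,0,0,-0.4],[0,0.011,0,0.3,0,0,-0.4],[0,0.013,0,0.3,0,0,-0.4],[0,0.015,0,0.3,0,0,-0.4]]' ; python3 avg.py 8
```

```text
clock: 9.97
ee_pos: [0.5562, -0.0245, 0.034]
tcp_rot: [0.46, 0.538, -0.459, 0.536]
ft_force: [-2.4, -0.4, 1.6]
opening: 0.0255
t 10.37 F [ 0.01  0.08 -0.12] push -0.03 M [-0.003  0.028 -0.011] pos [ 0.5565 -0.0246  0.0342] board [-0.0121  0.0008] toolyaw 8.92 tilt [-0.     0.002 -1.   ] open 0.0257
```

```bash
python3 -m pendant '[[0,0.0015,0,0,0,0,-0.4],[0,0.003,0,0,0,0,-0.4],[0,0.0045,0,0,0,0,-0.4],[0,0.006,0,0,0,0,-0.4],[0,0.0075,0,0,0,0,-0.4],[0,0.009,0,0,0,0,-0.4],[0,0.0105,0,0,0,0,-0.4],[0,0.012,0,0,0,0,-0.4]]' ; python3 - <<'E'
from avg import *
import cv2
avg(6)
for n in ("top","scene"):
    im,d=grab_frame(n); np.savez(n+"5.npz",im=im,d=d); p=proj(n,[.56,-.02,.05]).astype(int); c=im[p[1]-60:p[1]+60,p[0]-75:p[0]+75,::-1]
    cv2.imwrite(f"pics/{n}5.png",cv2.resize(c,None,fx=5,fy=5,interpolation=cv2.INTER_CUBIC)); print(p)
E
```

```text
clock: 11.03
ee_pos: [0.5684, -0.0228, 0.0342]
tcp_rot: [0.46, 0.538, -0.459, 0.537]
ft_force: [-2.8, -0.2, 1.2]
opening: 0.0254
t 11.33 F [-0.13 -0.4   0.19] push 0.19 M [ 0.008  0.056 -0.004] pos [ 0.5687 -0.0228  0.0344] board [0.0003 0.0009] toolyaw 8.91 tilt [ 0.001  0.002 -1.   ] open 0.0256
[330 213]
[315 191]
```

View pics/top5.png

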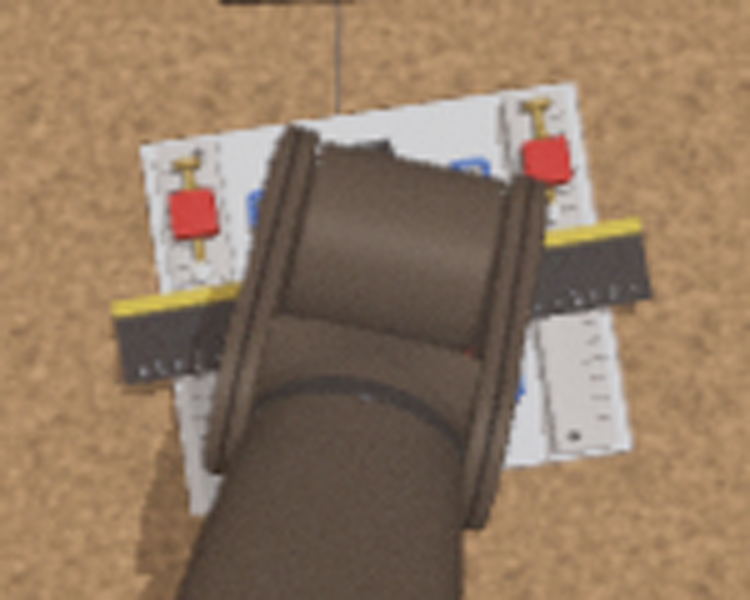

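View pics/scene5.png

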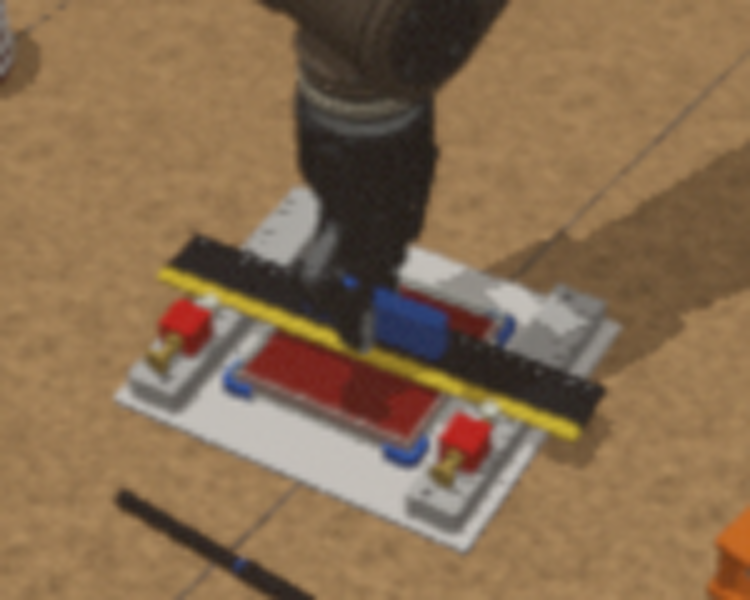

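```bash
python3 -m pendant '[[0,0.0004,0,0,0,0,-0.4],[0,0.0008,0,0,0,0,-0.4],[0,0.0012,0,0,0,0,-0.4],[0,0.0016,0,0,0,0,-0.4],[0,0.002,0,0,0,0,-0.4],[0,0.0024,0,0,0,0,-0.4],[0,0.0028,0,0,0,0,-0.4],[0,0.0032,0,0,0,0,-0.4]]' ; python3 avg.py 4
```

```text
clock: 12.1
ee_pos: [0.5718, -0.0223, 0.0344]
tcp_rot: [0.46, 0.538, -0.459, 0.537]
ft_force: [-1.2, -0.6, 1.4]
opening: 0.0253
t 12.30 F [-1.41  0.08  1.2 ] push 1.38 M [-0.01   0.319  0.007] pos [ 0.5719 -0.0223  0.0344] board [0.0035 0.001 ] toolyaw 8.91 tilt [ 0.001  0.002 -1.   ] open 0.0258
```

```bash
python3 -m pendant '[[0,0.0003,0,0,0,0,-0.4],[0,0.0005,0,0,0,0,-0.4],[0,0.0007,0,0,0,0,-0.4],[0,0.0009,0,0,0,0,-0.4],[0,0.0011,0,0,0,0,-0.4],[0,0.0012,0,0,0,0,-0.4],[0,0.0014,0,0,0,0,-0.4],[0,0.0016,0,0,0,0,-0.4]]' ; python3 avg.py 4
```

```text
clock: 12.97
ee_pos: [0.5732, -0.0221, 0.0344]
tcp_rot: [0.46, 0.538, -0.459, 0.537]
ft_force: [-3.1, -1.4, 2.5]
opening: 0.0258
t 13.17 F [-3.73 -1.4   2.5 ] push 3.89 M [-0.143  0.622  0.033] pos [ 0.5732 -0.0221  0.0344] board [0.0049 0.0009] toolyaw 8.91 tilt [ 0.     0.002 -1.   ] open 0.0257
```

```bash
python3 - <<'E'
from avg import *
import cv2
for n in ("top","scene"):
    im,d=grab_frame(n); np.savez(n+"6.npz",im=im,d=d); p=proj(n,[.575,-.02,.05]).astype(int); c=im[p[1]-45:p[1]+45,p[0]-65:p[0]+65,::-1]
    cv2.imwrite(f"pics/{n}6.png",cv2.resize(c,None,fx=6,fy=6,interpolation=cv2.INTER_CUBIC)); print(p)
avg(4)
E
```

```text
[330 208]
[312 194]
t 13.47 F [-3.99 -0.92  2.27] push 4.08 M [-0.142  0.655  0.024] pos [ 0.5734 -0.022   0.0344] board [0.0051 0.001 ] toolyaw 8.91 tilt [ 0.     0.002 -1.   ] open 0.0260
```

View pics/top6.png

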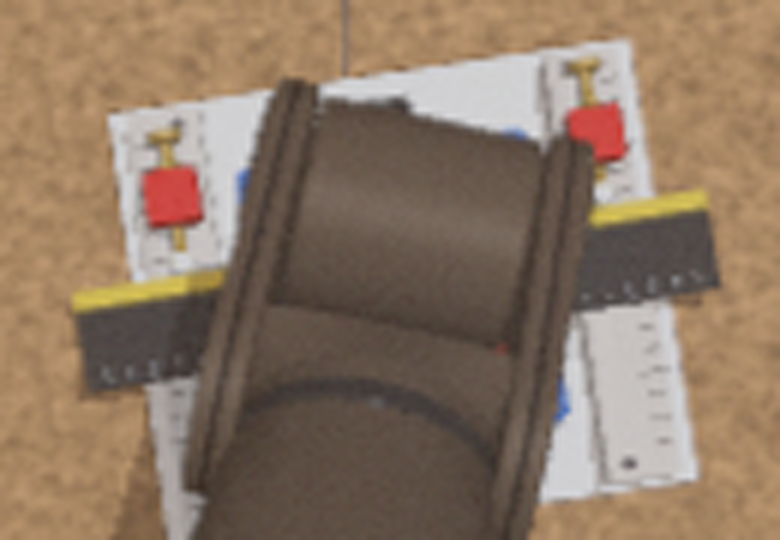

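View pics/scene6.png

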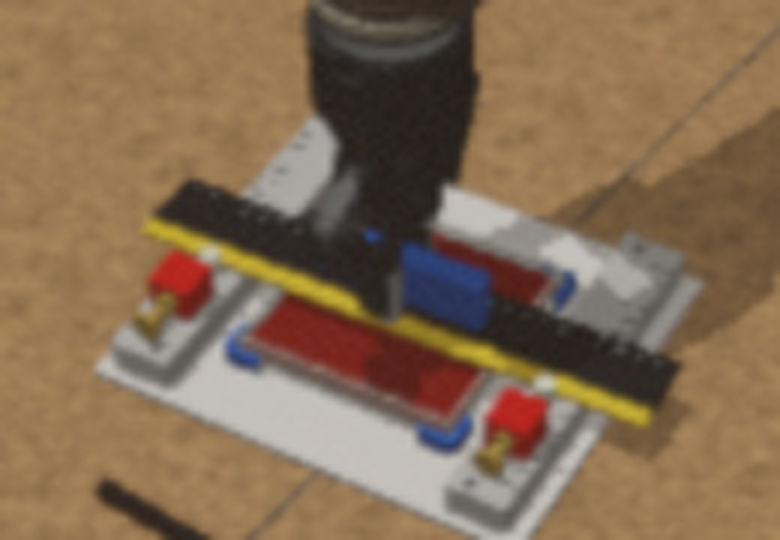

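```bash
python3 -m pendant '[[0,0.0001,0,0,0,0,-0.4],[0,0.0002,0,0,0,0,-0.4],[0,0.0003,0,0,0,0,-0.4],[0,0.0004,0,0,0,0,-0.4],[0,0.0005,0,0,0,0,-0.4],[0,0.0006,0,0,0,0,-0.4],[0,0.0007,0,0,0,0,-0.4],[0,0.0008,0,0,0,0,-0.4]]' ; python3 avg.py 6
```

```text
clock: 14.13
ee_pos: [0.5739, -0.022, 0.0344]
tcp_rot: [0.46, 0.538, -0.459, 0.537]
ft_force: [-5.3, -1.6, 3.6]
opening: 0.0259
t 14.43 F [-4.99 -1.84  3.3 ] push 5.20 M [-0.214  0.879  0.031] pos [ 0.5739 -0.022   0.0344] board [0.0056 0.001 ] toolyaw 8.92 tilt [-0.     0.002 -1.   ] open 0.0254
```

```bash
python3 -m pendant '[[0,0.0001,0,0,0,0,-0.4],[0,0.0002,0,0,0,0,-0.4],[0,0.0003,0,0,0,0,-0.4],[0,0.0004,0,0,0,0,-0.4],[0,0.0005,0,0,0,0,-0.4],[0,0.0006,0,0,0,0,-0.4],[0,0.0007,0,0,0,0,-0.4],[0,0.0008,0,0,0,0,-0.4]]' ; python3 avg.py 8
```

```text
clock: 15.1
ee_pos: [0.5743, -0.0219, 0.0343]
tcp_rot: [0.46, 0.538, -0.459, 0.537]
ft_force: [-6.0, -1.9, 4.7]
opening: 0.0256
t 15.50 F [-6.05 -1.6   4.07] push 6.22 M [-0.257  0.989  0.041] pos [ 0.5743 -0.0219  0.0344] board [0.006 0.001] toolyaw 8.93 tilt [-0.002  0.002 -1.   ] open 0.0261
```

```bash
python3 -m pendant '[[0,-0.0008,0,0,0,0,-0.4],[0,-0.0016,0,0,0,0,-0.4],[0,-0.0024,0,0,0,0,-0.4],[0,-0.0032,0,0,0,0,-0.4],[0,-0.004,0,0,0,0,-0.4],[0,-0.004,0,0,0,0,-0.4],[0,-0.004,0,0,0,0,-0.4],[0,-0.004,0,0,0,0,-0.4]]' ; python3 - <<'E'
from avg import *
import cv2
avg(4)
for n in ("top","scene"):
    im,d=grab_frame(n); np.savez(n+"7.npz",im=im,d=d); p=proj(n,[.575,-.02,.05]).astype(int); c=im[p[1]-45:p[1]+45,p[0]-65:p[0]+65,::-1]
    cv2.imwrite(f"pics/{n}7.png",cv2.resize(c,None,fx=6,fy=6,interpolation=cv2.INTER_CUBIC)); print(p)
E
```

```text
clock: 16.17
ee_pos: [0.5705, -0.0225, 0.0344]
tcp_rot: [0.46, 0.538, -0.459, 0.537]
ft_force: [-0.0, -0.3, -0.9]
opening: 0.0257
t 16.37 F [ 0.44  0.52 -0.4 ] push -0.51 M [ 0.01  -0.011 -0.015] pos [ 0.5704 -0.0225  0.0344] board [0.002  0.0009] toolyaw 8.93 tilt [-0.001  0.002 -1.   ] open 0.0259
[330 208]
[312 194]
```

View pics/scene7.png

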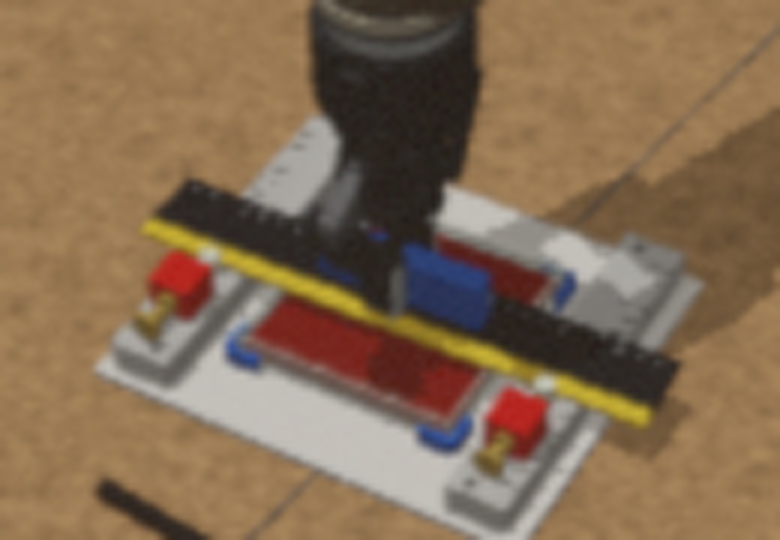

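View pics/top7.png

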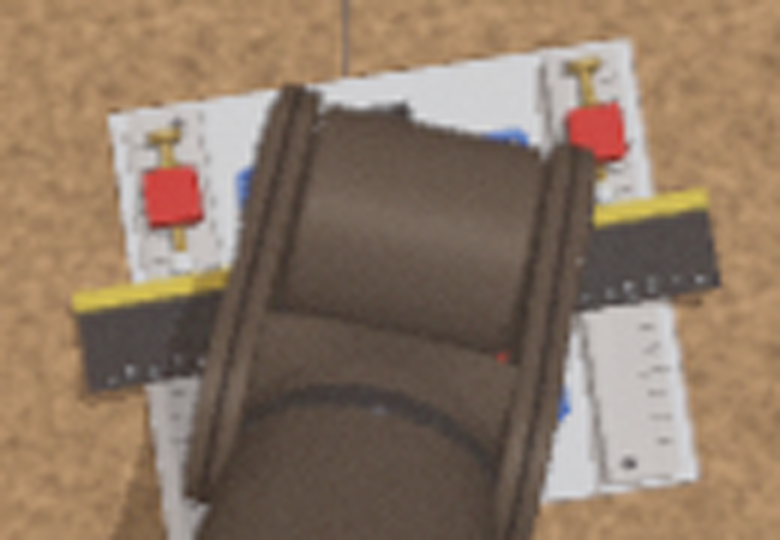

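```bash
python3 - <<'E'
from avg import *
import cv2
ims=[grab_frame("scene")[0].astype(float) for _ in range(6)]
np.savez("scene7m.npz",im=np.mean(ims,0))
for tag,f in [("0","scene0"),("2","scene2"),("3","scene3"),("4","scene4"),("5","scene5"),("6","scene6"),("7","scene7"),("7m","scene7m")]:
    im=np.load(f+".npz")["im"].astype(float)
    out=[]
    for c in [(337,212),(281,191)]:
        x0,y0=c[0]-5,c[1]-6; w=im[y0:y0+10,x0:x0+11]
        wt=np.clip(w.min(2)-205,0,None); ys,xs=np.mgrid[y0:y0+10,x0:x0+11]
        out+= [round((wt*xs).sum()/wt.sum(),2),round((wt*ys).sum()/wt.sum(),2),int(wt.sum())]
    print(tag,out)
im=np.load("scene5.npz")["im"]; print(im[207:217,332:343].min(2))
im=np.load("scene7m.npz")["im"]; print(im[207:217,332:343].min(2).astype(int))
E
```

```text
0 [np.float64(nan), np.float64(nan), 0, np.float64(nan), np.float64(nan), 0]
2 [np.float64(nan), np.float64(nan), 0, np.float64(nan), np.float64(nan), 0]
3 [np.float64(nan), np.float64(nan), 0, np.float64(nan), np.float64(nan), 0]
4 [np.float64(nan), np.float64(nan), 0, np.float64(nan), np.float64(nan), 0]
5 [np.float64(nan), np.float64(nan), 0, np.float64(nan), np.float64(nan), 0]
6 [np.float64(nan), np.float64(nan), 0, np.float64(nan), np.float64(nan), 0]
7 [np.float64(nan), np.float64(nan), 0, np.float64(nan), np.float64(nan), 0]
7m [np.float64(nan), np.float64(nan), 0, np.float64(nan), np.float64(nan), 0]
[[ 35  32  31  32  32  29  29  31  29  31  31]
 [ 43  39  33  35  32  29  30  27  28  30  32]
 [ 46  42  40  40  37  36  35  33  31  32  32]
 [ 74  56  44  42  46  64  62  50  40  37  37]
 [118 100  79  67  87 120 118  90  62  51  44]
 [130 140 132 113 136 166 169 133  79  53  52]
 [105 137 149 138 138 159 165 130  87  64  55]
 [ 50  76 115 136 112 101 113 121 124  96  72]
 [ 36  40  51  58  53  59  91 121 137 127 113]
 [ 34  34  31  32  35  42  87 144 158 157 141]]
[[ 30  30  30  31  30  30  29  30  30  30  30]
 [ 33  32  31  31  30  30  29  31  29  30  28]
 [ 43  37  34  33  32  31  30  29  30  32  32]
 [ 46  40  38  36  41  47  44  37  34  33  35]
 [ 69  54  44  47  82 107 107  74  45  39  38]
 [111  99  73  71 136 167 170 120  64  49  44]
 [103 128 116 106 148 167 166 120  68  53  51]
 [ 50  75 108 123 110 119 116  87  69  61  55]
 [ 33  38  50  56  51  68  90 108 115 104  85]
 [ 32  33  31  31  33  43  89 144 157 155 136]]<stdin>:11: RuntimeWarning: invalid value encountered in scalar divide
```

```bash
python3 - <<'E'
from h import *
b=np.radians(8.06);u=np.array([np.cos(b),np.sin(b),0]);v=np.array([-u[1],u[0],0])
o=np.array([.5685,-.0237,0])
for y in (.093,-.093):
    p=o+.025*u+y*v+[0,0,.036]; print("px/mm along board x",(proj("scene",p+.001*u)-proj("scene",p)), proj("scene",p))
for f in ["scene4","scene5","scene6","scene7m"]:
    im=np.load(f+".npz")["im"]; m=np.min(im,2).astype(int) if im.dtype!=np.uint8 else im.min(2)
    print(f); print(m[186:197,276:288])
# crossing analysis
def cross(a,th):
    for i in range(len(a)-1):
        if a[i]<th<=a[i+1]: return i+(th-a[i])/(a[i+1]-a[i])
for f in ["scene5","scene6","scene7","scene7m"]:
    m=np.load(f+".npz")["im"].astype(float).min(2)
    print(f,"L",[np.round(207+cross(m[207:214,c],85),2) for c in (336,337,338)],"R",[np.round(184+(cross(m[184:194,c],85) or np.nan),2) for c in (280,281,282,283)])
E
```

```text
px/mm along board x [-0.16376794  0.22851498] [337.19754422 213.09028067]
px/mm along board x [-0.18188209  0.2055704 ] [281.91082551 190.7813965 ]
scene4
[[ 87  86  87  82  70  72  95 103  87  64  53  54]
 [ 88  88  81  67  70 100 140 155 145 116 101  97]
 [ 87  83  71  67  90 128 145 157 158 159 157 153]
 [ 84  86  75  86 126 156 164 162 162 161 162 162]
 [ 77  78  85 116 144 168 173 163 161 162 161 162]
 [ 42  48  78 130 156 167 169 156 157 161 161 163]
 [ 30  32  45  73  95 120 125 130 153 162 163 160]
 [ 34  30  31  35  42  55  89 110 145 160 162 156]
 [ 31  34  32  32  33  36  82 117 134 153 157 141]
 [ 30  32  36  31  27  37  91 143 157 160 144 112]
 [ 29  30  34  25  22  34  89 146 158 152 123  95]]
scene5
[[ 46  46  41  40  40  40  38  36  40  37  36  38]
 [ 48  50  49  48  41  41  38  39  38  36  38  38]
 [ 54  51  49  50  50  54  54  45  43  40  38  35]
 [ 69  52  44  54  63  87  93  67  49  41  40  38]
 [ 62  54  63  90 114 144 149 106  61  48  50  46]
 [ 39  40  69 128 153 164 164 125  76  60  54  52]
 [ 33  31  40  70  97 118 123 109 104 103  87  66]
 [ 32  29  34  38  
[... 1235 characters left out ...]
  32  26  35  90 143 158 156 139 104]
 [ 31  32  31  28  26  34  87 145 158 151 124  96]]
scene5 L [np.float64(210.95), np.float64(210.38), np.float64(210.41)] R [np.float64(189.43), np.float64(188.94), np.float64(188.79), np.float64(189.46)]
scene6 L [np.float64(211.06), np.float64(210.62), np.float64(210.63)] R [np.float64(189.5), np.float64(189.15), np.float64(189.02), np.float64(189.53)]
scene7 L [np.float64(211.09), np.float64(210.63), np.float64(210.67)] R [np.float64(189.44), np.float64(189.2), np.float64(189.25), np.float64(189.84)]
scene7m L [np.float64(211.05), np.float64(210.63), np.float64(210.64)] R [np.float64(189.48), np.float64(189.21), np.float64(189.22), np.float64(189.81)]
```

```bash
python3 -m pendant '[[-0.003,0.001,0,0,0,0,-0.4],[-0.008,0.002,0,0,0,0,-0.4],[-0.015,0.002,0,0,0,0,-0.4],[-0.025,0.002,0,0,0,0,-0.4],[-0.04,0.002,0,0,0,0,-0.4],[-0.06,0.002,0,0,0,0,-0.4],[-0.08,0.002,0,0,0,0,-0.4],[-0.1,0.002,0,0,0,0,-0.4]]' ; python3 -m pendant '[[-0.02,-0.02,0,0,0,0,-0.4],[-0.04,-0.04,0,0,0,0,-0.4],[-0.06,-0.06,0,0,0,0,-0.4],[-0.08,-0.08,0,0,0,0,-0.4],[-0.1,-0.1,0,0,0,0,-0.4],[-0.12,-0.12,0,0,0,0,-0.4],[-0.13,-0.13,0,0,0,0,-0.4],[-0.13,-0.13,0,0,0,0,-0.4]]'; python3 - <<'E'
from h import *
from station import grab_frame
import cv2
for n in ("top","scene"):
    im=np.mean([grab_frame(n)[0].astype(float) for _ in range(6)],0); np.savez(n+"8.npz",im=im); p=proj(n,[.575,-.02,.05]).astype(int); c=im[p[1]-45:p[1]+45,p[0]-65:p[0]+65,::-1].astype(np.uint8)
    cv2.imwrite(f"pics/{n}8.png",cv2.resize(c,None,fx=6,fy=6,interpolation=cv2.INTER_CUBIC)); print(p)
def cross(a,th):
    for i in range(len(a)-1):
        if a[i]<th<=a[i+1]: return i+(th-a[i])/(a[i+1]-a[i])
for f in ["scene5","scene7m","scene8"]:
    m=np.load(f+".npz")["im"].astype(float).min(2)
    print(f,"L",[np.round(207+(cross(m[207:214,c],85)or np.nan),2) for c in (336,337,338)],"R",[np.round(184+(cross(m[184:194,c],85) or np.nan),2) for c in (280,281,282,283)])
E
```

```text
clock: 17.43
ee_pos: [0.5726, -0.0224, 0.1364]
tcp_rot: [0.46, 0.538, -0.459, 0.537]
ft_force: [-0.8, -0.5, 0.2]
opening: 0.0254
clock: 18.1
ee_pos: [0.4443, -0.0433, 0.2709]
tcp_rot: [0.461, 0.535, -0.458, 0.539]
ft_force: [1.5, 0.6, 0.2]
opening: 0.0253
[330 208]
[312 194]
scene5 L [np.float64(210.95), np.float64(210.38), np.float64(210.41)] R [np.float64(189.43), np.float64(188.94), np.float64(188.79), np.float64(189.46)]
scene7m L [np.float64(211.05), np.float64(210.63), np.float64(210.64)] R [np.float64(189.48), np.float64(189.21), np.float64(189.22), np.float64(189.81)]
scene8 L [np.float64(211.02), np.float64(210.58), np.float64(210.61)] R [np.float64(189.55), np.float64(189.24), np.float64(189.26), np.float64(189.86)]
```

View pics/scene8.png

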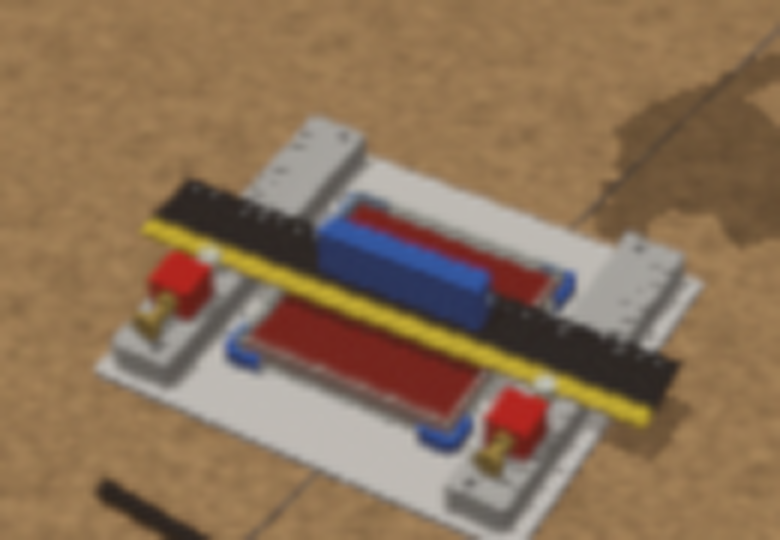

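View pics/top8.png

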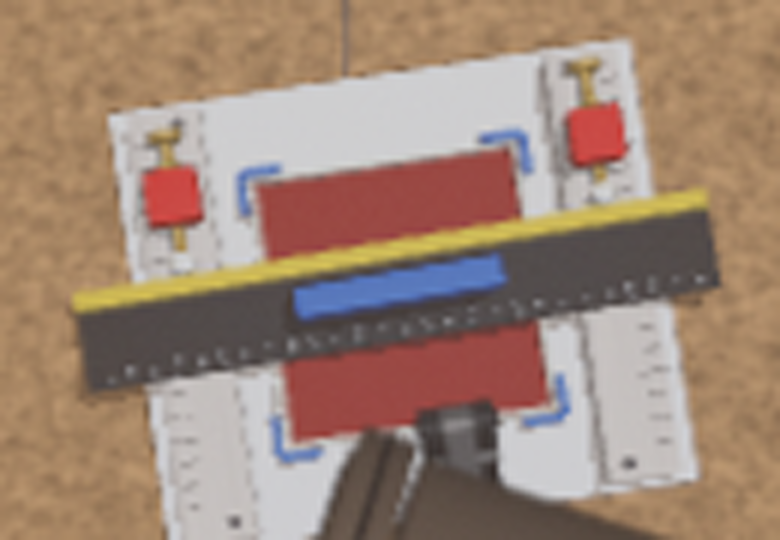

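```bash
python3 - <<'E'
from h import *
import cv2
b=np.radians(8.06);R=np.array([[np.cos(b),-np.sin(b)],[np.sin(b),np.cos(b)]]);o=np.array([.5685,-.0237])
for cam in ("top","scene"):
    im=np.load(cam+"8.npz")["im"]; y=np.minimum(im[...,0],im[...,1])-im[...,2]
    p=proj(cam,[.575,-.02,.03]).astype(int); pts=[]
    for x in range(p[0]-60,p[0]+60):
        col=np.clip(y[p[1]-50:p[1]+50,x]-50,0,None)
        if col.sum()>50: pts.append((x,p[1]-50+(col*np.arange(100)).sum()/col.sum()))
    pts=np.array(pts); W=np.array([ray(cam,q,.0285)[:2] for q in pts]); B=(W-o)@R
    k=np.abs(B[:,1])<.13; c=np.polyfit(B[k,1],B[k,0],1); r=B[k,0]-np.polyval(c,B[k,1]); g=np.abs(r)<2*r.std()
    c=np.polyfit(B[k][g,1],B[k][g,0],1)
    print(cam,k.sum(),"rms",r[g].std(),"yellow-band centre at L,R",np.polyval(c,[.093,-.093]),"yaw in board",np.degrees(np.arctan(c[0])))
E
```

```text
top 98 rms 0.00033718173823594886 yellow-band centre at L,R [0.01696219 0.0205123 ] yaw in board -1.0934514315214374
scene 71 rms 0.00039898824192294443 yellow-band centre at L,R [0.01370583 0.0171639 ] yaw in board -1.0651085777513407
```

```bash
python3 -c "
from station import manip
print(manip.read_state()['clock']); print(manip.sign_off())"
```

```text
18.7
the job is handed in; nothing more can be done
None
```

I laid the straightedge flat across both rails, clear of the bumpers, and let go. I then slid it forward with one finger behind the handle until it bore on both bumpers. After that I backed off, raised the arm clear and handed in at 18.7 s. No verdict was reported.

**What supports contact on both bumpers:**
- **Bumper shift:** after release, both bumpers appear pushed in by about 1 mm, roughly 0.8 N each. The shift is only 0.2–0.4 px, so this estimate is coarse. It stayed the same after the arm lifted away.
- **Line of the edge:** the top and scene cameras put it at −1.09° and −1.07° to the board, which matches the skew I measured for the bumper line.
- **Balance:** wrist torque stayed nearly even while I pushed, so neither side was carrying most of the load.

**What is less certain:**
- **Per-bumper force:** I couldn't measure it directly. Comparing absolute positions gives the left bumper 0 to 2 mm of compression, depending on the camera. The right gives about 1 mm from both.
- **Total push:** it peaked at about 6.2 N. Much of that was rail friction, because the finger also pressed the straightedge down with about 4 N. I estimate about 2 N in total reached the bumpers.
- **Tilt:** I judged flatness only by eye in the final pictures.

The arm went near nothing else, and the final close-ups show the agar clear. I did not re-measure the bystanders.

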